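# Close a split gearbox housing on its dowels and hold it shut

### The job

Lift the bare aluminium upper half of the small gearbox housing up out of its open die, fit it onto the two dowels of the blue lower half with the snouts at the same end, and press it down against the sprung pad until the two joint faces meet flush all round. Finish while still holding the halves pressed shut: do not let go at the end, since the spring would open the joint. Leave the bottle, the flywheel and the jar where they stand.

Things in the scene. Friction and masses are not known exactly. Their poses are not given: they have to be found in the camera images.
- rib_center (a point): Centre of the grip rib of the loose bare aluminium upper half: the point to grasp. x points to the part's snout end, z up. The rib is 56 mm long (x), 28 mm wide (y), 34 mm high, top 17 mm above this point. It stands on a dome 66 x 50 mm, 6 mm thick, top 17 mm below this point, which lies on the flange (top 23 mm below, joint face 33 mm below).
- upper_face (a point): Centre of the upper half's flat joint face (the underside of its flange), 33 mm under rib_center, same axes; it goes onto lower_face with the x axes pointing the same way.
- lower_face (a point): Centre of the 110 x 80 mm joint face on top of the fixed blue lower half, 60 mm above the bench; x to its snout end (68 mm out), z up. Two steel dowels, 9 mm diameter, stand 14 mm above it at (x, y) = (-42, -26) and (42, 20) mm, the last 4 mm tapered to 4 mm. The snout is bare aluminium. The halves fit one way only. A fixture plate 140 x 110 x 12 mm lies under it.
- thrust_pad (a joint): Sprung brass pad, 40 mm diameter, in the middle of the lower face. At 0 it stands 5 mm above the face; the value is how far it is pushed down (m, at most 0.006); at 0.005 it is level with the face and the joint is shut. It starts to move at 6.5 N and is level at about 10 N; the upper half's weight alone does not move it: push 6 to 8 N more.
- die: Fixed dark steel open die, 170 x 130 mm, 22 mm high, origin at the centre of its underside, z up. Its cavity, 115 x 85 mm and 8 mm deep (floor 14 mm above the bench), holds the upper half's flange with about 2.5 mm play all round; the flange's top stands 2 mm above the die.
- upper_half: The upper half, 0.25 to 0.42 kg; origin and axes as upper_face. Flange 110 x 80 mm, 10 mm thick, with two chamfered 11 mm dowel holes right through it at (x, y) = (-42, -26) and (42, 20) mm. The snout, a block 22 mm wide with a dark round mark on its end, spans x = 40 to 68 mm, z = 10 to 24 mm.
- oil_bottle: Bystander: amber oil bottle with red cap, 48 mm diameter, 85 mm high; origin under its centre.
- flywheel: Bystander: red turned flywheel lying flat, 72 mm diameter, 26 mm high; origin under its centre.
- screw_jar: Bystander: green glass jar with steel lid, 52 mm diameter, 60 mm high; origin under its centre.
There are look-alikes about, which are no part of the job. What is shaped like the part that bears lower_face but green is not meant.

How it is judged:
By the outcome, as a careful person would: the job done as asked, in the order asked, and still so for the second after the job is handed in, while the arm keeps its last pose, push and grip.
It also fails if it takes over 42 s, if anything falls off the work surface, if the arm or the gripper's body presses on something with over 40 N, if the wrist force passes 120 N, or if a joint passes its speed limit or range.

### The arm

A 7-joint arm with a two-finger parallel gripper is mounted at the origin on the work surface. World frame = base frame: x ahead of the robot, y to its left, z up, the work surface at z = 0. Lengths are in m, angles in rad, forces in N, time in s.
With the tool pointing down it reaches from about 0.425 to 0.95 m from the base axis. Payload 4.7 kg.
Tool frame: the origin (TCP) lies midway between the tips of the shut fingers; the grasp point (between the pads) lies 19 mm behind it; x points along the fingers, z is the direction in which the jaws open and shut, and the axes are right-handed (so a half turn about x gives the same grasp; the last joint's range is limited). The gripper opens to 87 mm and grips with 3 to 60 N. Pads are 19 mm wide; open, the fingers measure 117 mm over their backs; the gripper's body (75 mm by 190 mm) begins 51 mm behind the grasp point.
Start: joints at [-0.029, 0.469, -0.049, 1.532, 0.024, 1.141, -0.082], TCP at [0.675, 0, 0.223] pointing down, gripper open.
Joint ranges: [-2.59, 2.59], [-0.33, 1.99], [-1.39, 1.29], [0.1, 2.45], [-1.04, 4.18], [0.21, 1.99], [-2.66, 2.66]. Speed limits (rad/s): [2.57, 2.57, 3.14, 3.14, 3.14, 3.14, 3.14].

### API

Orientations are given as a rotation vector (axis times angle).
In Python, from workcell import robot gives the robot as it stands.
- The arm moves only by the tool arm_command, never from a script. Its arguments are lists of equal length, an entry for each row: "travel": the shift along the world's x, y, z in units of 30 mm (1.0 is 30 mm), a list of three; "delta_rot": the turn, a rotation vector about the world's x, y, z in units of 5 degrees (1.0 is 5 degrees), a list of three. A call has 1 to 20 rows; each row is the pose to reach, as a shift and turn from the pose measured when the call began; what a row does not reach only later rows make up. A row lasts 1/12 s, in which the tool goes at most 41.7 mm and 7.16 degrees, less where a joint would pass 70% of its speed; a pose out of reach is approached as far as the arm can. A call with a gripper value outside its range is refused whole. "grip" is the opening, from -1 (shut) to 1 (fully open), so that 0 is half open, set as the call begins (left out, the last holds). The fingers move at their own pace and stop on an object; "force" is the grip in N (left out, the last holds). Time passes only in rows, so rows that repeat a pose let the fingers close. It gives the time, the measured TCP pose, the force and the opening at its end, in the units of the state.
- robot.read_state(): the state, without advancing time (a new reading comes with each control period).
- robot.get_image(name): name is "scene" or "side" or "wrist"; returns (picture, depth): 420x560x3 uint8, red, green, blue; 420x560 float32, m along the optical axis (not along the pixel's ray), 0 where there is no reading.
- robot.calibration(name): a dict with "camera_matrix" (3x3 intrinsics, pixels), "world_from_camera" (4x4, takes a point from camera to world coordinates); the wrist camera has in their place "T_tool_cam" (4x4, takes a point from camera to tool coordinates, whose origin is the TCP and whose axes are the tool frame's). Camera axes: x right, y down, z forward; pixel columns grow to the right and rows downward; lengths in m; the calibration is good to about 2 mm. The wrist camera is an equidistant fisheye: a pixel r from the principal point sees the ray r / f radians off the axis. A picture is of the moment at which its call begins: read the wrist's pose just before it. calibration takes no time and is no camera call.
- robot.finish_job(): hands the job in, once; it reports no verdict.
Trained networks look in the newest picture that a camera, given by its name, has taken for a name from the list of things; names that differ only in an ending like _2 or _b are one class to them, and where a whole thing is asked for, a point or a joint stands for the part that bears it (a point fixed in the world has none). Each returns a list of dicts, best first, with "conf" (0 to 1); they miss things now and then, are a little off and sometimes report something else, mostly with a low value. They report only what shows in the picture. A call takes as long as a camera call. They do not tell look-alikes from the thing itself.
- robot.cut_out(target, camera): "mask" (420x560 bool, what is visible of it) and "extent" ([centre column, centre row, width, height] in pixels, round what is visible of it).
The state is a dict: "t": time; "q": joint angles; "dq": joint speeds; "tau": joint torques, N m; "tool_pos": TCP position; "orientation": TCP orientation; "contact_force": force on the tool from outside, world axes, zero at the start; "moment": the same for the moment, N m; "opening": finger opening in m.
Only numpy, scipy, OpenCV 4.12 (cv2) and the standard library are available. Lean on these libraries where they do the work, as an engineer would, in place of code of your own. Each camera call takes 0.05 s, during which the arm holds its last target.

## Working session

There is one attempt and no reset: what is moved stays moved. The work goes in short steps, Python scripts to look and compute and a tool call to move; the robot and the scene stay as the last step left them, time stands still between calls to the robot, and variables do not carry over. Pictures are saved under pics/ and viewed, and the job is handed in when it is done.

Besides the shell and the picture viewer there is one more tool, called after "Request:" as a command line: name --argument value ..., lists and objects as JSON in quotes. arm_command: Moves the arm, as the interface text tells. Its arguments: {"type":"object","properties":{"travel":{"type":"array","items":{"type":"array","items":{"type":"number"}}},"delta_rot":{"type":"array","items":{"type":"array","items":{"type":"number"}}},"grip":{"type":"number"},"force":{"type":"number"}},"required":["travel","delta_rot"]}

```bash
mkdir -p pics; ls
python3 - <<'E'
from workcell import robot
import cv2,numpy as np
s=robot.read_state()
print({k:np.round(v,4) for k,v in s.items()})
for c in ['scene','side','wrist']:
    im,d=robot.get_image(c); cv2.imwrite(f'pics/{c}0.png',im[...,::-1]); np.save(f'/tmp/{c}d0.npy',d); np.save(f'/tmp/{c}i0.npy',im)
    k=robot.calibration(c); print(c,{a:np.round(b,4).tolist() if not isinstance(b,str) else b for a,b in k.items()})
E
```

```text
pics
{'t': np.float64(0.0), 'q': array([-0.0289,  0.4694, -0.0486,  1.5337,  0.0241,  1.141 , -0.0823]), 'dq': array([-0.0007, -0.0012, -0.0006, -0.001 , -0.    , -0.0007, -0.0009]), 'tau': array([ 1.00000e-04, -5.07972e+01, -8.03000e-02, -2.36156e+01,
       -6.13000e-02,  3.78000e-02,  2.00000e-04]), 'tool_pos': array([0.6744, 0.    , 0.2215]), 'orientation': array([-1.0000e-04,  1.5727e+00, -1.0000e-04]), 'contact_force': array([-0.6523, -0.2278,  0.2912]), 'moment': array([-0.0104,  0.0037,  0.0454]), 'opening': np.float64(0.087)}
scene {'camera_matrix': [[528.0481, 0.0, 275.6139], [0.0, 528.0481, 219.0937], [0.0, 0.0, 1.0]], 'world_from_camera': [[0.3323, 0.6521, -0.6814, 1.2091], [0.9431, -0.2185, 0.2508, -0.2196], [0.0146, -0.7259, -0.6876, 0.6393], [0.0, 0.0, 0.0, 1.0]]}
side {'camera_matrix': [[491.8339, 0.0, 280.805], [0.0, 491.8339, 196.5529], [0.0, 0.0, 1.0]], 'world_from_camera': [[-0.8162, -0.4635, 0.345, 0.2756], [-0.5777, 0.6432, -0.5027, 0.5021], [0.0111, -0.6095, -0.7927, 0.8099], [0.0, 0.0, 0.0, 1.0]]}
wrist {'camera_matrix': [[325.1923, 0.0, 279.1817], [0.0, 325.1923, 214.3581], [0.0, 0.0, 1.0]], 'T_tool_cam': [[-0.0002, -0.2624, 0.965, -0.1614], [-0.0, -0.965, -0.2624, 0.0715], [1.0, -0.0001, 0.0002, -0.0004], [0.0, 0.0, 0.0, 1.0]]}
```

View pics/scene0.png

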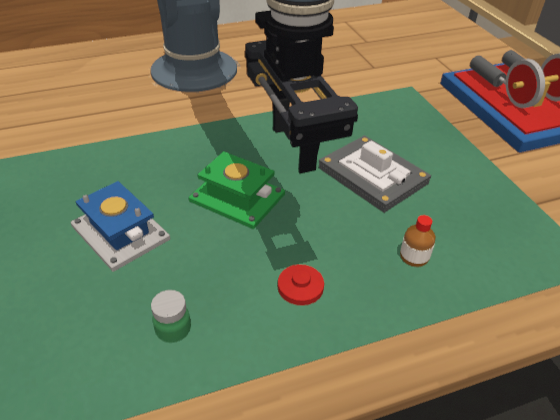

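View pics/side0.png

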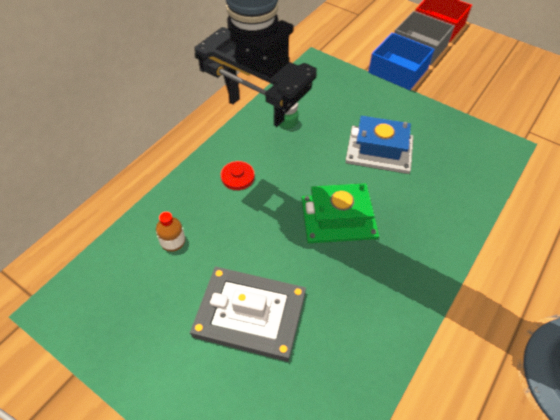

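View pics/wrist0.png

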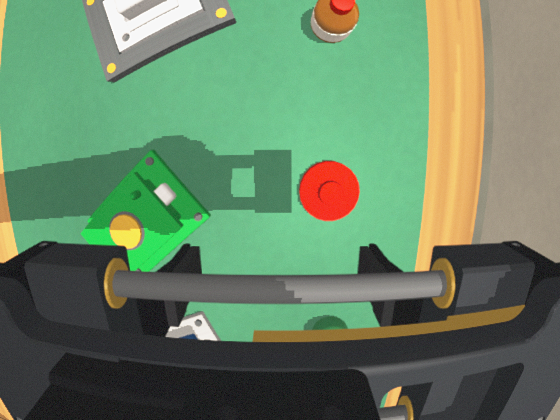

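Candidates for the upper half: only the bare aluminium one in the die at scene (375,160), side (248,303). Candidates for the lower half: blue at scene (115,210), side (383,140), or the green look-alike at scene (235,185), side (342,205). I choose blue. Next I measure both.

```bash
cat > h.py <<'E'
from workcell import robot
import cv2,numpy as np
def cloud(c,d):
    k=robot.calibration(c);K=k['camera_matrix'];T=k['world_from_camera']
    v,u=np.mgrid[:420,:560]
    P=np.stack([(u-K[0,2])/K[0,0]*d,(v-K[1,2])/K[1,1]*d,d],-1)
    W=P@T[:3,:3].T+T[:3,3]; W[d==0]=np.nan
    return W
E
python3 - <<'E'
from h import *
for c in ['scene','side']:
    im,d=robot.get_image(c); W=cloud(c,d); np.save(f'/tmp/{c}W.npy',W)
    for n in ['upper_half','lower_face','die','thrust_pad','rib_center']:
        for r in robot.cut_out(n,c)[:3]:
            m=r['mask']; p=W[m]; p=p[~np.isnan(p[:,0])]
            print(c,n,round(r['conf'],2),np.round(r['extent']),m.sum(),np.round(np.median(p,0),3), im[m].mean(0).round())
            hist,e=np.histogram(p[:,2],np.arange(0,.11,.004)); print(hist)
            np.save(f'/tmp/{c}_{n}_{int(r["extent"][0])}.npy',m)
sc=cv2.imread('pics/scene0.png')
a=cv2.resize(sc[120:220,300:440],None,fx=4,fy=4,interpolation=cv2.INTER_CUBIC)
b=cv2.resize(cv2.imread('pics/side0.png')[250:370,180:320],None,fx=4,fy=4,interpolation=cv2.INTER_CUBIC)
cv2.imwrite('pics/cropU.png',b)
b=cv2.resize(sc[170:270,60:190],None,fx=5,fy=5,interpolation=cv2.INTER_CUBIC);cv2.imwrite('pics/cropL.png',b)
E
```

```text
scene upper_half 0.58 [374. 166.  69.  47.] 1917 [0.538 0.223 0.029] [190. 182. 176.]
[  0   0   0   7  70 559 265 229  97 127  56  54  56  57  61 222  51   0
   0   0   0   0   0   0   0   0   0]
scene lower_face 0.94 [237. 192.  98.  80.] 4557 [ 0.523 -0.041  0.038] [ 57. 124.  63.]
[164 153 640 760 116  79  94  85  79  91  57  39  95 133 672 938 244  24
  10   0   0   0   0   0   0   0   0]
scene lower_face 0.62 [121. 224.  98.  90.] 5162 [ 0.552 -0.25   0.048] [112. 126. 137.]
[ 134  159 1303  475   91   72   64   39   40   51   31   60  123  134
 1508  566  215   26    6    0    0    0    0    0    0    0    0]
scene die 0.67 [374. 174. 116.  78.] 3064 [0.557 0.206 0.02 ] [96. 97. 89.]
[ 229  184  180  182  498 1644   25    4    1    0    0    0    0    1
    1    9    1    0    0    0    0    0    0    0    0    0    0]
scene thrust_pad 0.82 [237. 170.  18.  16.] 247 [ 0.504 -0.036  0.065] [184. 148.  74.]
[  0   0   0   0   0   0   0   0   0   0   0   0   0   0   0  38 207   2
   0   0   0   0   0   0   0   0   0]
scene thrust_pad 0.63 [114. 206.  27.  16.] 351 [ 0.526 -0.25  
[... 1085 characters left out ...]
    0    0    0
    0    0    0    0    0    0    0    0    0    0    0    0    0]
side thrust_pad 0.7 [341. 199.  20.  17.] 280 [ 0.501 -0.032  0.065] [217. 173.  51.]
[  0   0   0   0   0   0   0   0   0   0   0   0   0   0   1  63 209   4
   0   0   0   0   0   0   0   0   0]
side thrust_pad 0.67 [381. 131.  14.  11.] 186 [ 0.525 -0.246  0.064] [247. 207.  62.]
[  0   0   0   0   0   0   0   0   0   0   0   0   0   0   1  77 108   0
   0   0   0   0   0   0   0   0   0]
side rib_center 0.92 [248. 311.  77.  58.] 3035 [0.516 0.243 0.025] [239. 236. 229.]
[   0    0    5   41   78 1099  531  320   90  157   40   33   38   40
   56  351  141    0    0    0    0    0    0    0    0    0    0]
```

```bash
ls /tmp/*.npy
```

```text
/tmp/sceneW.npy
/tmp/scene_die_373.npy
/tmp/scene_lower_face_121.npy
/tmp/scene_lower_face_236.npy
/tmp/scene_rib_center_374.npy
/tmp/scene_thrust_pad_114.npy
/tmp/scene_thrust_pad_236.npy
/tmp/scene_upper_half_374.npy
/tmp/scened0.npy
/tmp/scenei0.npy
/tmp/sideW.npy
/tmp/side_die_248.npy
/tmp/side_lower_face_340.npy
/tmp/side_lower_face_375.npy
/tmp/side_rib_center_247.npy
/tmp/side_thrust_pad_341.npy
/tmp/side_thrust_pad_380.npy
/tmp/side_upper_half_249.npy
/tmp/sided0.npy
/tmp/sidei0.npy
/tmp/wristd0.npy
/tmp/wristi0.npy
```

View pics/cropU.png

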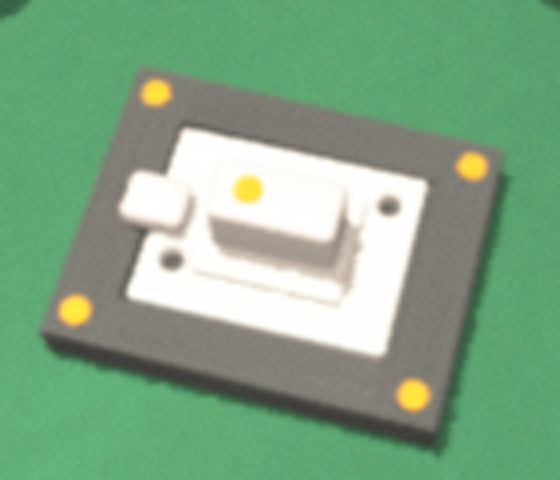

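View pics/cropL.png

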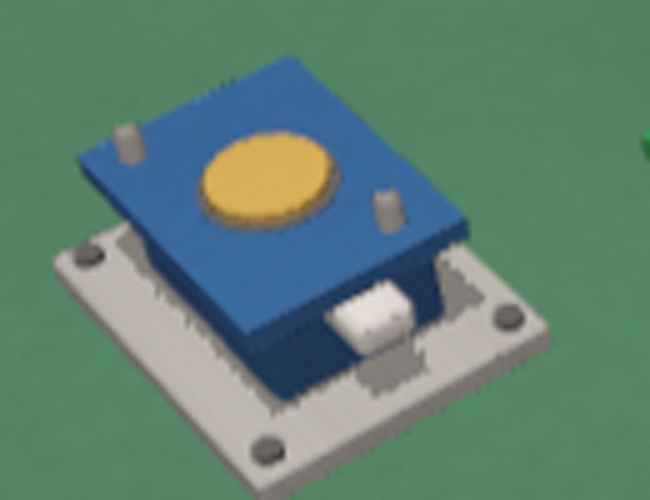

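Run:
```python
from h import *
def rect(P):
    (c,s,a)=cv2.minAreaRect(P.astype(np.float32)*1000); b=cv2.boxPoints((c,s,a))
    e=b[1]-b[0];f=b[2]-b[1]; L=e if np.linalg.norm(e)>np.linalg.norm(f) else f
    return np.round(c,1),np.round(sorted(s),1),round(np.degrees(np.arctan2(L[1],L[0]))%180,2)
def trim(P): # remove isolated
    from scipy.spatial import cKDTree
    n=[len(x) for x in cKDTree(P).query_ball_point(P,.005)]
    return P[np.array(n)>=np.median(n)*.3]
def fitw(P,w,h): # fit known rect: maximise inliers
    return
for c in ['scene','side']:
    W=np.load(f'/tmp/{c}W.npy'); im=np.load(f'/tmp/{c}i0.npy').astype(int); R,G,B=im[...,0],im[...,1],im[...,2]
    x,y,z=W[...,0],W[...,1],W[...,2]
    blue=(B>R+40)&(B>G+20)&(z>.056)&(z<.064)&(x<.8)&(y<-.1)&(x>.4)
    P=W[blue]; print(c,'blue',rect(trim(P[:,:2])),len(P),np.median(P[:,2]))
    pad=(R>B+50)&(z>.057)&(z<.07)&(abs(x-.525)<.05)&(abs(y+.25)<.05)
    P=W[pad];print('pad',rect(trim(P[:,:2])),P.mean(0).round(4))
    dw=(z>.0665)&(z<.08)&(abs(x-.525)<.08)&(abs(y+.25)<.08)
    P=W[dw]; n,lab,st,ce=cv2.connectedComponentsWithStats(dw.astype(np.uint8)); 
    for i in range(1,n):
        q=W[lab==i]
        if len(q)>4: print('dowel',len(q),q.mean(0).round(4),q.max(0).round(4))
    near=(abs(x-.53)<.1)&(abs(y-.23)<.1)
    rt=near&(z>.059)&(z<.072);P=W[rt];print('ribtop',rect(trim(P[:,:2])),len(P),np.median(P[:,2]))
    fl=near&(z>.0215)&(z<.0275)&(np.minimum(np.minimum(R,G),B)>140);P=W[fl];print('flange',rect(trim(P[:,:2])),len(P),np.median(P[:,2]))
    sn=near&(z>.033)&(z<.042)&(R>140);P=W[sn];print('snoutish',rect(trim(P[:,:2])),P.mean(0).round(4))
    di=near&(z>.018)&(z<.026)&(R<130);P=W[di];print('die',rect(trim(P[:,:2])),np.median(P[:,2]))
    for nm,(x0,y0) in dict(b=(0.526,-.25)).items():
        s=(z>.03)&(z<.055)&(R>110)&(abs(R-B)<40)&(abs(x-x0)<.1)&(abs(y-y0)<.1);print('low snout',W[s].mean(0).round(4),s.sum())
```

```text
scene blue (array([ 524.5, -248.7]), array([ 81. , 113.9]), np.float32(22.77)) 1798 0.059157370340873594
pad (array([ 524.1, -248.5]), array([38.5, 39.5]), np.float32(178.66)) [ 0.5249 -0.2486  0.0639]
dowel 21 [ 0.4971 -0.289   0.0694] [ 0.5008 -0.2857  0.0729]
dowel 24 [ 0.557  -0.2142  0.0704] [ 0.5599 -0.2104  0.0748]
ribtop (array([522. , 230.6]), array([29.3, 55.9]), np.float32(21.28)) 289 0.06286960821752197
flange (array([518.5, 230.7]), array([ 84.3, 113.9]), np.float32(23.39)) 644 0.023500056487425647
snoutish (array([546.3, 239.3]), array([25.9, 80.2]), np.float32(27.14)) [0.5575 0.2411 0.0367]
die (array([520.6, 230.4]), array([134.6, 173.4]), np.float32(21.03)) 0.02105755837180434
low snout [ 0.581  -0.2258  0.0467] 165
side blue (array([ 581.9, -396.8]), array([141.5, 412. ]), np.float32(106.39)) 1292 0.05905835780594049
pad (array([ 525. , -246.9]), array([38.7, 40.1]), np.float32(63.24)) [ 0.5242 -0.2459  0.0638]
dowel 13 [ 0.4967 -0.2852  0.0701] [ 0.5008 -0.2825  0.0737]
dowel 13 [ 0.5548 -0.2095  0.0702] [ 0.5589 -0.2064  0.0734]
ribtop (array([520.8, 233.7]), array([28.7, 55.5]), np.float32(21.68)) 511 0.06301330758040469
flange (array([520.7, 232.5]), array([ 83.2, 112.4]), np.float32(22.0)) 1432 0.023478233011410388
snoutish (array([539.1, 243.9]), array([23.6, 96.6]), np.float32(16.78)) [0.5551 0.2515 0.037 ]
die (array([522.8, 233.3]), array([132. , 170.8]), np.float32(20.87)) 0.02126711353939259
low snout [ 0.58   -0.219   0.0467] 59
```

Request:
arm_command --travel '[[-0.4,0.6,0],[-0.8,1.2,-0.1],[-1.2,1.8,-0.3],[-1.6,2.4,-0.5],[-2,3,-0.7],[-2.4,3.6,-0.9],[-2.8,4.2,-1.1],[-3.2,4.9,-1.3],[-3.6,5.5,-1.5],[-4,6.1,-1.6],[-4.4,6.7,-1.7],[-4.8,7.3,-1.7],[-5.1,7.73,-1.7],[-5.1,7.73,-1.7],[-5.1,7.73,-1.7],[-5.1,7.73,-1.7]]' --delta_rot '[[0,0,-1],[0,0,-2],[0,0,-3],[0,0,-4.2],[0,0,-5.4],[0,0,-6.6],[0,0,-7.8],[0,0,-9],[0,0,-10.2],[0,0,-11.4],[0,0,-12.6],[0,0,-13.7],[0,0,-13.7],[0,0,-13.7],[0,0,-13.7],[0,0,-13.7]]' --grip 1

```text
t: 2.08
tool_pos: [0.5228, 0.2308, 0.1718]
orientation: [0.929, 1.362, -0.929]
contact_force: [0.3, 0.3, -0.2]
opening: 0.0873
```

```bash
cat >> h.py <<'E'
from scipy.spatial.transform import Rotation as Ro
def wcloud(d,s):
    k=robot.calibration('wrist');K=k['camera_matrix'];T=k['T_tool_cam']
    v,u=np.mgrid[:420,:560]
    x=(u-K[0,2]);y=(v-K[1,2]); r=np.hypot(x,y)+1e-9; th=r/K[0,0]; t=np.tan(th)
    P=np.stack([x/r*t*d,y/r*t*d,d],-1)
    P=P@T[:3,:3].T+T[:3,3]
    W=P@Ro.from_rotvec(s['orientation']).as_matrix().T+s['tool_pos']; W[d==0]=np.nan; W[th>1.4]=np.nan
    return W
E
python3 - <<'E'
from h import *
s=robot.read_state(); im,d=robot.get_image('wrist')
R=Ro.from_rotvec(s['orientation']).as_matrix();print(s['t'],s['tool_pos'].round(4)); print(R.round(3))
print('jaw yaw',np.degrees(np.arctan2(R[1,2],R[0,2])))
cv2.imwrite('pics/w1.png',im[...,::-1]);np.save('/tmp/w1.npy',wcloud(d,s));np.save('/tmp/w1i.npy',im)
E
```

```text
2.0833 [0.5228 0.2308 0.1718]
[[ 0.001  0.931  0.366]
 [-0.001  0.366 -0.931]
 [-1.     0.001  0.001]]
jaw yaw -68.55982898264766
```

View pics/w1.png

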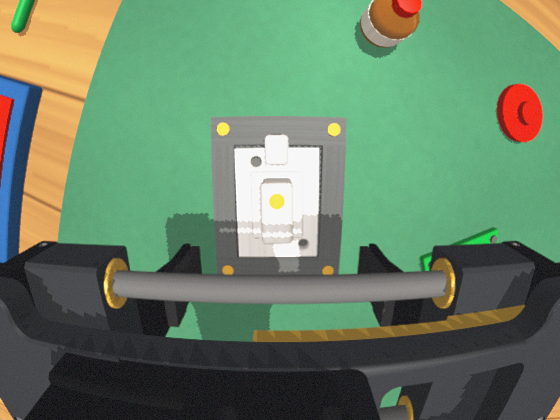

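The wrist view shows the upper half in its die below the gripper. Its snout is at (277,150) and its rib at (277,210), lined up with the jaws.

Run:
```python
from h import *
W=np.load('/tmp/w1.npy');im=np.load('/tmp/w1i.npy').astype(int);x,y,z=np.moveaxis(W,-1,0)
mn=im.min(-1); near=(abs(x-.522)<.1)&(abs(y-.231)<.1)
def rect(P):
    (c,s,a)=cv2.minAreaRect(P.astype(np.float32)*1000); b=cv2.boxPoints((c,s,a))
    e=b[1]-b[0];f=b[2]-b[1]; L=e if np.linalg.norm(e)>np.linalg.norm(f) else f
    return np.round(c,1),np.round(sorted(s),1),round(float(np.degrees(np.arctan2(L[1],L[0]))%180),2)
for n,m in dict(rib=near&(z>.057)&(z<.072),flange=near&(z>.021)&(z<.0285)&(mn>150),snout=near&(z>.033)&(z<.046)&(mn>150),die=near&(z>.017)&(z<.027)).items():
    m=m&(np.arange(420)[:,None]<262)
    m=cv2.morphologyEx(m.astype(np.uint8),cv2.MORPH_OPEN,np.ones((3,3)))>0
    P=W[m]; v,u=np.where(m); print(n,len(P),rect(P[:,:2]),np.median(P[:,2]).round(4),(u.min(),u.max(),v.min(),v.max()))
```

```text
rib 1935 (array([520.4, 232. ]), array([27.6, 54.9]), 20.74) 0.063 (np.int64(261), np.int64(293), np.int64(182), np.int64(243))
flange 4641 (array([519.4, 231.8]), array([ 80.1, 110.5]), 21.96) 0.0233 (np.int64(235), np.int64(318), np.int64(148), np.int64(256))
snout 694 (array([569.9, 251.7]), array([21.2, 26.9]), 21.49) 0.0368 (np.int64(265), np.int64(288), np.int64(135), np.int64(164))
die 13929 (array([531.1, 235.1]), array([130.7, 148.3]), 21.3) 0.0217 (np.int64(211), np.int64(346), np.int64(116), np.int64(261))
```

Request:
arm_command --travel '[[-0.09,0.04,-0.8],[-0.09,0.04,-1.6],[-0.09,0.04,-2.4],[-0.09,0.04,-3.1],[-0.09,0.04,-3.7],[-0.09,0.04,-4.2],[-0.09,0.04,-4.4],[-0.09,0.04,-4.55],[-0.09,0.04,-4.55],[-0.09,0.04,-4.55]]' --delta_rot '[[0,0,0],[0,0,0],[0,0,0],[0,0,0],[0,0,0],[0,0,0],[0,0,0],[0,0,0],[0,0,0],[0,0,0]]'

```text
t: 2.97
tool_pos: [0.5211, 0.2314, 0.0359]
orientation: [0.931, 1.361, -0.93]
contact_force: [0.9, 0.0, -0.8]
opening: 0.0869
```

Run:
```python
from h import *
s=robot.read_state();print(s['t'],s['tool_pos'].round(4),s['contact_force'].round(2)); im,d=robot.get_image('side');cv2.imwrite('pics/s2.png',cv2.resize(im[200:380,150:400,::-1],None,fx=3,fy=3))
```

```text
2.9667 [0.5211 0.2314 0.0359] [ 0.87  0.05 -0.76]
```

View pics/s2.png

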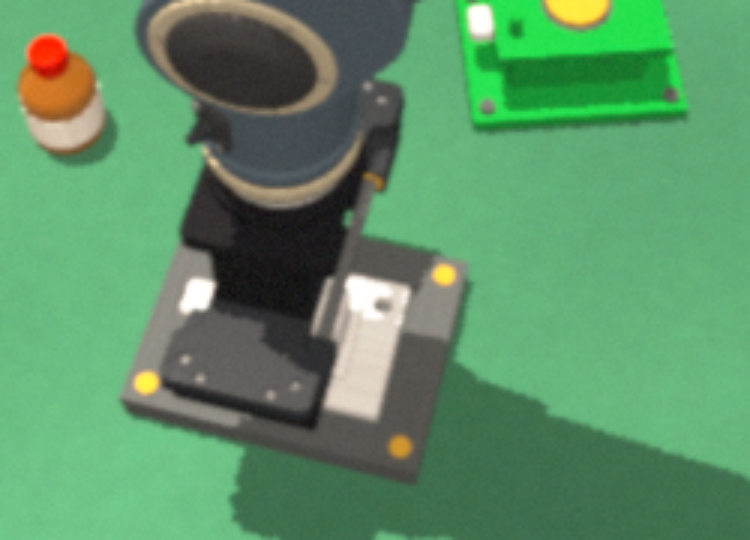

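The fingers straddle the rib at side crop (330,300) without touching it, so I close.

Request:
arm_command --travel '[[0,0,0],[0,0,0],[0,0,0],[0,0,0],[0,0,0],[0,0,0],[0,0,0],[0,0,0],[0,0,0],[0,0,0]]' --delta_rot '[[0,0,0],[0,0,0],[0,0,0],[0,0,0],[0,0,0],[0,0,0],[0,0,0],[0,0,0],[0,0,0],[0,0,0]]' --grip -1 --force 45

```text
t: 3.85
tool_pos: [0.5212, 0.2318, 0.0361]
orientation: [0.932, 1.361, -0.929]
contact_force: [-0.3, 1.5, -0.3]
opening: 0.0285
```

Gripped: the opening of 28.5 mm matches the 28 mm rib. Lifting straight up.

Request:
arm_command --travel '[[0,0,0.15],[0,0,0.4],[0,0,0.8],[0,0,1.3],[0,0,1.9],[0,0,2.6],[0,0,3.3],[0,0,4.0],[0,0,4.7],[0,0,5.2],[0,0,5.5],[0,0,5.5],[0,0,5.5]]' --delta_rot '[[0,0,0],[0,0,0],[0,0,0],[0,0,0],[0,0,0],[0,0,0],[0,0,0],[0,0,0],[0,0,0],[0,0,0],[0,0,0],[0,0,0],[0,0,0]]'

```text
t: 4.93
tool_pos: [0.5209, 0.2316, 0.2013]
orientation: [0.932, 1.361, -0.929]
contact_force: [-0.2, 0.3, -3.8]
opening: 0.0273
```

Run:
```python
from h import *
s=robot.read_state();print(s['t'],s['tool_pos'].round(4),s['orientation'].round(4),s['contact_force'].round(2),s['moment'].round(2),s['opening'])
im,d=robot.get_image('wrist');cv2.imwrite('pics/w3.png',im[...,::-1]);np.save('/tmp/w3.npy',wcloud(d,s));np.save('/tmp/w3i.npy',im)
im,d=robot.get_image('side');cv2.imwrite('pics/s3.png',im[...,::-1])
```

```text
4.9333 [0.5209 0.2316 0.2013] [ 0.9316  1.3608 -0.9288] [-0.23  0.3  -3.81] [0.02 0.16 0.02] 0.027294180582113144
```

View pics/w3.png

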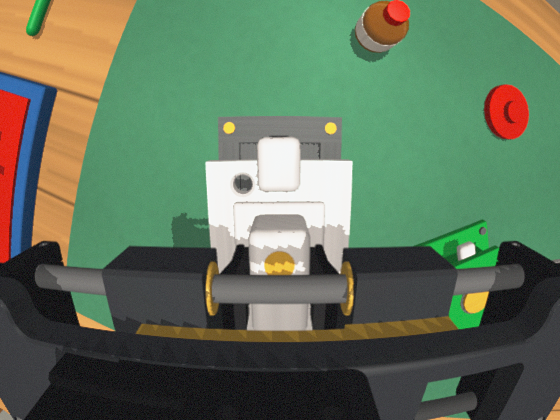

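View pics/s3.png

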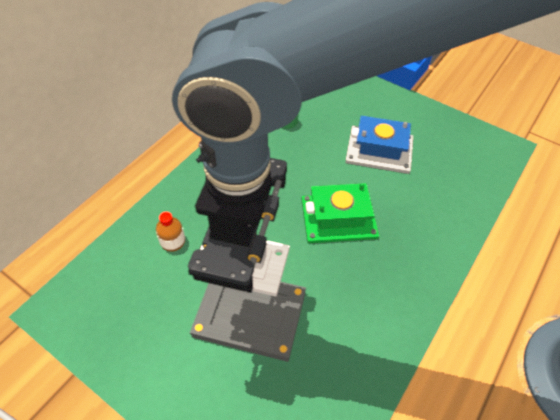

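```bash
cat > inhand.py <<'E'
from h import *
import sys
def tool(W,s): return (W-s['tool_pos'])@Ro.from_rotvec(s['orientation']).as_matrix()
def run(W,im,s):
    T=tool(W,s)*1000; h,y,z=np.moveaxis(T,-1,0)  # h down, y = toward snout, z jaw
    mn=im.astype(int).min(-1)
    fl=(abs(h-9.5)<4.5)&(mn>130)&(y>5)&(y<62)&(abs(z)<48)
    # expected flange-top depth: rib centre -23
    fl=cv2.morphologyEx(fl.astype(np.uint8),cv2.MORPH_OPEN,np.ones((3,3)))>0
    P=T[fl]; A=np.c_[P[:,1:],np.ones(len(P))]; c=np.linalg.lstsq(A,P[:,0],rcond=None)[0]
    for _ in range(3):
        r=abs(P[:,0]-A@c)<1.5; c=np.linalg.lstsq(A[r],P[r,0],rcond=None)[0]
    print('flange n',len(P),'tilt deg y,z',np.degrees(c[:2]).round(2),'h@0',c[2].round(2))
    e=lambda a,b,o:(np.polyfit(a,b,1)[0]*57.3)
    rows=np.arange(12,48,3)
    L=[];R=[]
    for yy in rows:
        q=P[abs(P[:,1]-yy)<1.5,2]
        if len(q)>10: L.append((yy,q.min()));R.append((yy,q.max()))
    L=np.array(L);R=np.array(R)
    print('side edges z',L[:,1].round(1),R[:,1].round(1),'slopes deg',e(*L.T,0),e(*R.T,0),'mid',((L[:,1]+R[:,1])/2).mean())
    F=[(zz,P[abs(P[:,2]-zz)<1.5,1].max()) for zz in list(range(-33,-13,3))+list(range(15,36,3))];F=np.array(F)
    print('front y',F[:,1].round(1),'mean',F[:,1].mean(),'slope',e(*F.T,0))
    hh=(mn<120)&(abs(y-42)<10)&(abs(abs(z)-20)<9)&(h<30)
    n,lab,st,ce=cv2.connectedComponentsWithStats(hh.astype(np.uint8))
    for i in range(1,n):
        if st[i,4]>30: print('dark',st[i],T[lab==i].mean(0).round(1))
if __name__=='__main__':
    pass
E
python3 - <<'E'
from inhand import *
s=robot.read_state()
run(np.load('/tmp/w3.npy'),np.load('/tmp/w3i.npy'),s)
E
```

```text
flange n 7715 tilt deg y,z [ 0.17 -0.02] h@0 11.45
side edges z [-39.9 -39.9 -40.4 -40.3 -39.8 -40.6 -40.1 -40.1 -40.6 -40.5 -40.3 -40.4] [40.1 40.1 39.8 39.4 40.  39.8 39.7 39.3 39.4 39.3 39.5 39.7] slopes deg -0.7605808822018015 -1.0764867006671714 mid -0.2758129761528325
front y [54.4 54.3 54.3 54.3 54.3 54.1 54.7 54.7 54.2 54.3 54.3 54.4 54.5 54.6] mean 54.388083225150005 slope 0.1172489943282591
dark [ 161  247   79   51 2486] [-88.6  35.9 -22.1]
dark [ 321  247   78   50 2525] [-88.8  36.   21.9]
```

Request:
arm_command --travel '[[-0.1,-0.5,0],[-0.3,-1.5,0],[-0.5,-2.6,0],[-0.8,-3.8,0],[-1.0,-5.0,0],[-1.2,-6.2,0],[-1.5,-7.4,0],[-1.7,-8.6,0],[-2.0,-9.8,0],[-2.2,-11.0,0],[-2.5,-12.2,0],[-2.7,-13.4,0],[-3.0,-14.6,0],[-3.2,-15.7,0],[-3.4,-16.6,0],[-3.5,-17.2,0],[-3.57,-17.5,0],[-3.57,-17.5,0],[-3.57,-17.5,0],[-3.57,-17.5,0]]' --delta_rot '[[0,0,0],[0,0,0],[0,0,0],[0,0,0],[0,0,0.1],[0,0,0.1],[0,0,0.1],[0,0,0.2],[0,0,0.2],[0,0,0.2],[0,0,0.3],[0,0,0.3],[0,0,0.3],[0,0,0.3],[0,0,0.3],[0,0,0.3],[0,0,0.3],[0,0,0.3],[0,0,0.3],[0,0,0.3]]'

```text
t: 6.7
tool_pos: [0.4133, -0.2918, 0.1994]
orientation: [0.909, 1.374, -0.909]
contact_force: [0.1, 0.4, -3.8]
opening: 0.0277
```

Run:
```python
from inhand import *
s=robot.read_state();print(s['t'],s['tool_pos'].round(4),s['orientation'].round(4),s['contact_force'].round(2),s['q'].round(2),s['opening'])
R=Ro.from_rotvec(s['orientation']).as_matrix();print('tool y yaw',np.degrees(np.arctan2(R[1,1],R[0,1])))
im,d=robot.get_image('wrist');cv2.imwrite('pics/w4.png',im[...,::-1]);W=wcloud(d,s);np.save('/tmp/w4.npy',W);np.save('/tmp/w4i.npy',im)
run(W,im,s)
```

```text
6.7 [ 0.4133 -0.2918  0.1994] [ 0.909   1.3737 -0.9088] [ 0.11  0.37 -3.84] [ 0.15  0.22  0.45  1.98 -0.12  0.97 -0.51] 0.027665316161462762
tool y yaw 22.986734333280396
flange n 7809 tilt deg y,z [ 0.24 -0.04] h@0 12.78
side edges z [-39.9 -40.1 -40.3 -40.  -40.4 -40.2 -40.1 -40.3 -39.8 -40.3 -40.6 -40.5] [40.1 39.9 39.7 39.5 39.9 39.8 39.7 38.8 39.3 39.2 39.2 39.6] slopes deg -0.6873104917911437 -1.2978524414614208 mid -0.32946822948180426
front y [53.7 53.6 53.6 53.6 53.5 53.6 54.  53.5 53.6 53.6 53.6 53.6 53.7 53.8] mean 53.62830901251689 slope -0.013476761415298695
dark [ 161  247   79   50 2342] [-87.1  35.7 -22.3]
dark [ 322  247   77   49 2404] [-87.3  35.8  22.2]
```

View pics/w4.png

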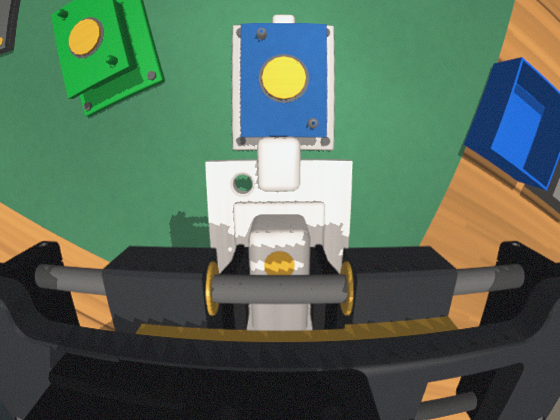

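The wrist view shows the lower half ahead: face centre about (283,78), dowels at (261,34) and (313,124), snout at (284,20). The held half's snout is at (279,165) and its front hole at (242,184), so both point the same way. I now refine with rays at known heights.

```bash
cat > fit.py <<'E'
from h import *
def wrays(s):
    k=robot.calibration('wrist');K=k['camera_matrix'];T=k['T_tool_cam']
    R=Ro.from_rotvec(s['orientation']).as_matrix()
    def f(uv,zw):
        uv=np.atleast_2d(uv).astype(float);x=uv[:,0]-K[0,2];y=uv[:,1]-K[1,2];r=np.hypot(x,y)+1e-9;t=np.tan(r/K[0,0])
        D=np.c_[x/r*t,y/r*t,np.ones(len(x))]@T[:3,:3].T@R.T; o=R@T[:3,3]+s['tool_pos']
        return (o+D*((zw-o[2])/D[:,2])[:,None])[:,:2]
    return f
def rect(P):
    (c,sz,a)=cv2.minAreaRect((P*1000).astype(np.float32)); b=cv2.boxPoints((c,sz,a))
    e=b[1]-b[0];f=b[2]-b[1]; L=e if np.linalg.norm(e)>np.linalg.norm(f) else f
    return np.round(c,1),np.round(sorted(sz),1),round(float(np.degrees(np.arctan2(L[1],L[0]))%180),2)
def big(m):
    n,l,st,ce=cv2.connectedComponentsWithStats(m.astype(np.uint8)); i=1+st[1:,4].argmax(); return l==i
def cnt(m):
    c=max(cv2.findContours(m.astype(np.uint8),cv2.RETR_EXTERNAL,cv2.CHAIN_APPROX_NONE)[0],key=cv2.contourArea)
    return c[:,0]
def intool(p,s,xy):
    yw=np.radians(22.99);
E
python3 - <<'E'
from fit import *
s=robot.read_state(); im=np.load('/tmp/w4i.npy').astype(int); W=np.load('/tmp/w4.npy')
f=wrays(s); R,G,B=np.moveaxis(im,-1,0)
roi=np.zeros((420,560),bool);roi[5:150,225:345]=1
bl=big(roi&(B>R+40)&(B>G+20)&(W[...,2]>.05)); c=cnt(bl)
print('blue',c.min(0),c.max(0),rect(f(c,.060)))
pd=big(roi&(R>B+60)&(G>B+50)&(W[...,2]>.055));c=cnt(pd);print('pad',c.min(0),c.max(0),rect(f(c,.065)))
u,v=np.where(pd)[::-1]; print('pad centroid',f([u.mean(),v.mean()],.065)*1000)
cv2.imwrite('pics/w4c.png',cv2.resize(im[0:200,190:370,::-1].astype(np.uint8),None,fx=4.3,fy=3,interpolation=cv2.INTER_CUBIC)[:600])
# in-hand front edge at flange top plane
yv=np.array([np.cos(np.radians(22.99)),np.sin(np.radians(22.99))])
for lab,ff in (('flange',s['tool_pos'][2]-.012),):
    wh=im.min(-1)>130
    cols=list(range(212,232,4))+list(range(305,350,6))
    e=[(cc,np.where(wh[150:190,cc])[0].min()+150-.5) for cc in cols]
    P=(f(e,ff)-s['tool_pos'][:2])@np.c_[yv,[yv[1],-yv[0]]]*1000; print('front edge y_tool',P[:,0].round(1))
    for rr in (175,190,215): 
        q=np.where(wh[rr,190:380])[0]+190; P=(f([[q.min()-.5,rr],[q.max()+.5,rr]],ff)-s['tool_pos'][:2])@np.c_[yv,[yv[1],-yv[0]]]*1000; print('side',P.round(1).tolist())
    P=(f([[242.5,184]],ff)-s['tool_pos'][:2])@np.c_[yv,[yv[1],-yv[0]]]*1000;print('hole',P)
E
```

```text
blue [240  23] [326 137] (array([ 523.5, -249.1]), array([ 79.2, 109.3]), 23.06)
pad [262  56] [305  98] (array([ 523.9, -249. ]), array([38.5, 39.3]), 23.07)
pad centroid [[ 523.47210383 -249.11408903]]
front edge y_tool [54.1 54.1 54.  54.5 54.5 54.9 54.4 55.  55.  54.5 54.6 54.6 54.7]
side [[46.2, -40.4], [46.3, 39.3]]
side [[37.9, -40.2], [37.9, 39.7]]
side [[23.6, -40.4], [23.6, 39.9]]
hole [[ 41.03361947 -20.05325045]]
```

View pics/w4c.png

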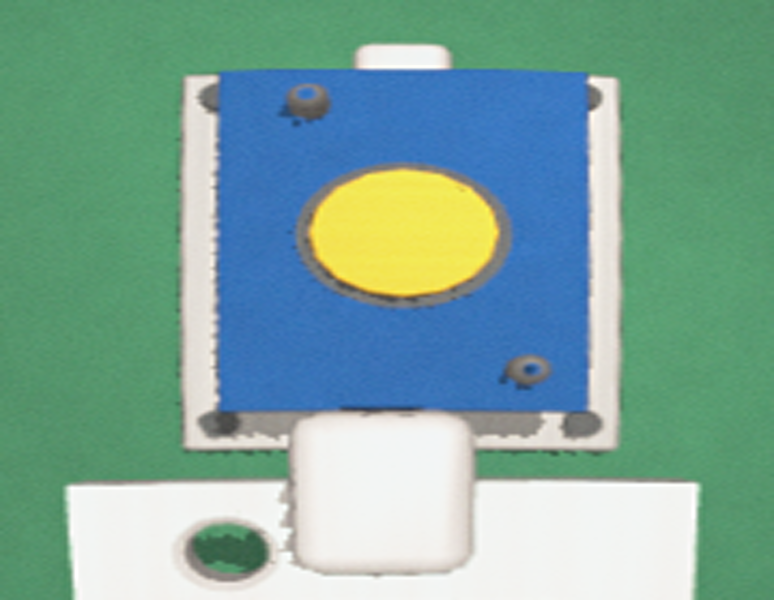

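Request:
arm_command --travel '[[0.4,0.15,0],[0.9,0.35,0],[1.5,0.57,0],[2.1,0.8,0],[2.7,1.03,0],[3.2,1.22,0],[3.5,1.34,-0.3],[3.65,1.4,-0.8],[3.7,1.42,-1.4],[3.7,1.42,-2.0],[3.7,1.42,-2.5],[3.7,1.42,-2.8],[3.7,1.42,-2.8],[3.7,1.42,-2.8],[3.7,1.42,-2.8]]' --delta_rot '[[0,0,0],[0,0,0],[0,0,0],[0,0,0],[0,0,0],[0,0,0],[0,0,0],[0,0,0],[0,0,0],[0,0,0],[0,0,0],[0,0,0],[0,0,0],[0,0,0],[0,0,0]]'

```text
t: 8.0
tool_pos: [0.5253, -0.2494, 0.1164]
orientation: [0.909, 1.372, -0.908]
contact_force: [-0.2, -1.2, -3.6]
opening: 0.0279
```

Run:
```python
from h import *
s=robot.read_state();print(s['t'],(s['tool_pos']*1000).round(2),s['orientation'].round(4),s['contact_force'].round(2),s['moment'].round(2),s['opening'])
R=Ro.from_rotvec(s['orientation']).as_matrix();print('tool y yaw',np.degrees(np.arctan2(R[1,1],R[0,1])),R[2].round(4))
a,d=robot.get_image('scene');b,d2=robot.get_image('side')
cv2.imwrite('pics/a5.png',cv2.resize(a[130:280,40:220,::-1],None,fx=4,fy=4,interpolation=cv2.INTER_CUBIC))
cv2.imwrite('pics/b5.png',cv2.resize(b[60:190,310:450,::-1],None,fx=4.5,fy=4.5,interpolation=cv2.INTER_CUBIC))
im,d=robot.get_image('wrist');cv2.imwrite('pics/w5.png',im[...,::-1])
```

```text
8.0 [ 525.31 -249.44  116.36] [ 0.9086  1.3718 -0.908 ] [-0.19 -1.21 -3.59] [-0.01  0.06 -0.04] 0.02789188330822784
tool y yaw 23.015811243567672 [-1.e+00  9.e-04  7.e-04]
```

View pics/a5.png

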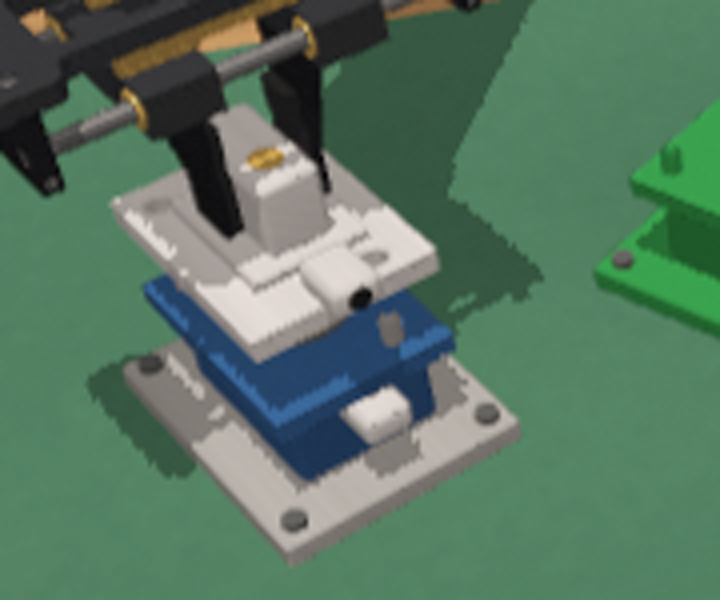

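View pics/w5.png

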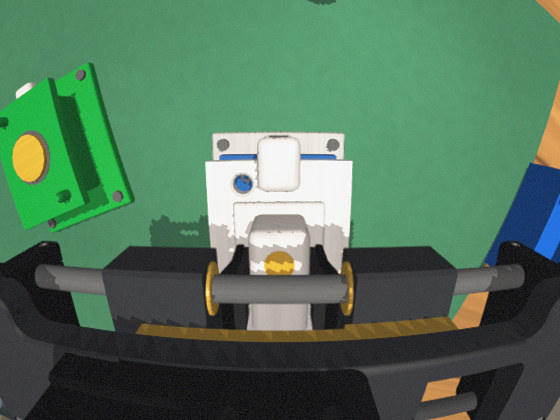

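Run:
```python
from fit import *
im=cv2.imread('pics/w5.png'); cv2.imwrite('pics/w5c.png',cv2.resize(im[165:205,215:265],None,fx=12,fy=12,interpolation=cv2.INTER_NEAREST))
s=robot.read_state();f=wrays(s)
yv=np.array([np.cos(np.radians(23.0)),np.sin(np.radians(23.0))]);M=np.c_[yv,[yv[1],-yv[0]]]
g=lambda uv,z:((f([uv],z)-s['tool_pos'][:2])@M*1000).round(2)
print('hole top 242.5,184',g([242.5,184],s['tool_pos'][2]-.012))
print('dowel top at',[ (uv,g(uv,.074)) for uv in ([240,182],[242,182],[240,184])])
# blue front edge row ~155
print('blue front edge z=.06 rows', [(r,g([230,r],.060)) for r in (153,155,157)])
```

```text
hole top 242.5,184 [[ 41.05 -20.03]]
dowel top at [([240, 182], array([[ 37.13, -25.05]])), ([242, 182], array([[ 37.12, -23.77]])), ([240, 184], array([[ 35.83, -25.08]]))]
blue front edge z=.06 rows [(153, array([[ 54.76, -33.14]])), (155, array([[ 53.41, -33.17]])), (157, array([[ 52.05, -33.2 ]]))]
```

View pics/w5c.png

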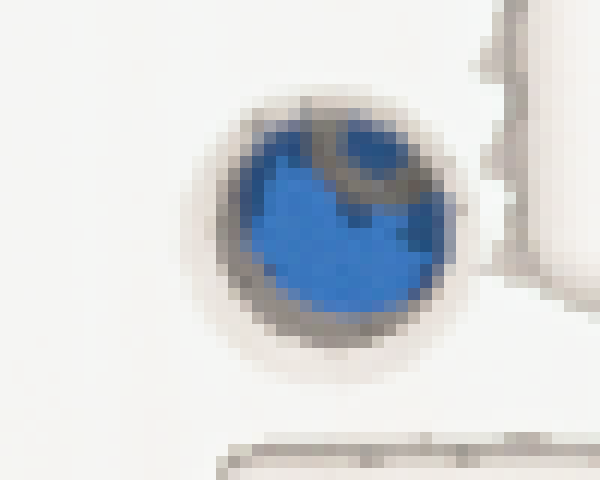

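View pics/b5.png

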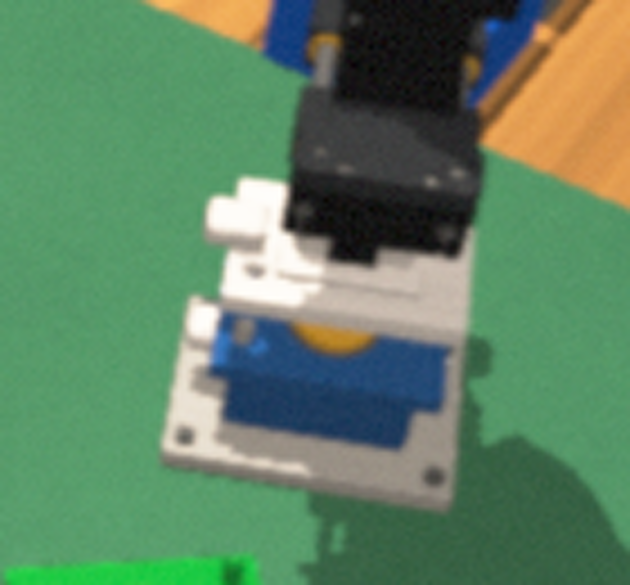

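The scene crop shows the held half over the blue half, with matching snouts at (360,295) and (380,415). The wrist crop shows the dowel tip inside the front hole, about 1 mm off centre. I correct that and descend onto the dowels.

Request:
arm_command --travel '[[-0.04,0.016,0],[-0.04,0.016,-0.15],[-0.04,0.016,-0.3],[-0.04,0.016,-0.45],[-0.04,0.016,-0.55],[-0.04,0.016,-0.65],[-0.04,0.016,-0.7],[-0.04,0.016,-0.75],[-0.04,0.016,-0.8],[-0.04,0.016,-0.8],[-0.04,0.016,-0.8]]' --delta_rot '[[0,0,0],[0,0,0],[0,0,0],[0,0,0],[0,0,0],[0,0,0],[0,0,0],[0,0,0],[0,0,0],[0,0,0],[0,0,0]]'

```text
t: 9.07
tool_pos: [0.5241, -0.249, 0.0926]
orientation: [0.909, 1.371, -0.908]
contact_force: [0.2, -0.7, -3.9]
opening: 0.0279
```

Run:
```python
from h import *
s=robot.read_state();print(s['t'],(s['tool_pos']*1000).round(2),s['orientation'].round(4),s['contact_force'].round(2),s['moment'].round(2),s['opening'])
a,d=robot.get_image('scene')
im,d=robot.get_image('wrist')
A=cv2.resize(a[140:270,60:200,::-1],None,fx=3.5,fy=3.5,interpolation=cv2.INTER_CUBIC);B=cv2.resize(im[160:210,215:265,::-1],(300,300))
B=cv2.copyMakeBorder(B,0,A.shape[0]-300,0,0,cv2.BORDER_CONSTANT);cv2.imwrite('pics/c6.png',np.hstack([A,B]))
```

```text
9.0667 [ 524.05 -249.03   92.62] [ 0.9088  1.3713 -0.9078] [ 0.2  -0.65 -3.93] [ 0.    0.12 -0.04] 0.027912629477779
```

View pics/c6.png

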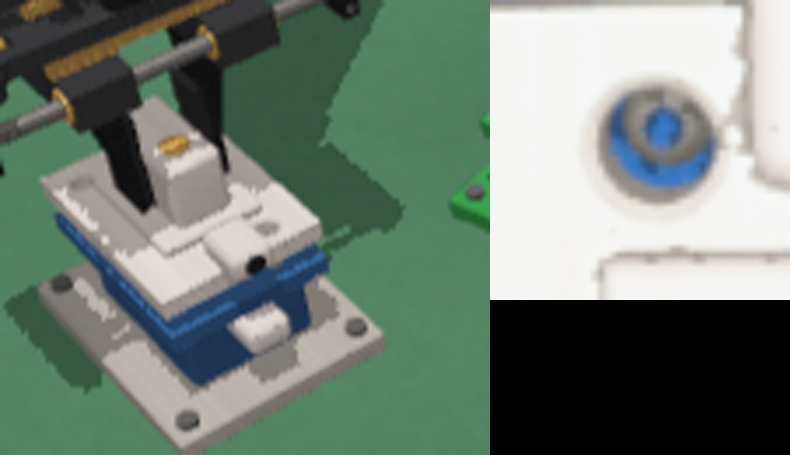

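Request:
arm_command --travel '[[0.008,0.014,-0.03],[0.008,0.014,-0.06],[0.008,0.014,-0.1],[0.008,0.014,-0.13],[0.008,0.014,-0.16],[0.008,0.014,-0.2],[0.008,0.014,-0.2],[0.008,0.014,-0.2]]' --delta_rot '[[0,0,0],[0,0,0],[0,0,0],[0,0,0],[0,0,0],[0,0,0],[0,0,0],[0,0,0]]'

```text
t: 9.83
tool_pos: [0.5244, -0.2487, 0.0872]
orientation: [0.909, 1.371, -0.908]
contact_force: [-2.1, 0.1, 2.2]
opening: 0.0275
```

Request:
arm_command --travel '[[0,0,-0.03],[0,0,-0.06],[0,0,-0.09],[0,0,-0.11],[0,0,-0.11],[0,0,-0.11]]' --delta_rot '[[0,0,0],[0,0,0],[0,0,0],[0,0,0],[0,0,0],[0,0,0]]'

```text
t: 10.33
tool_pos: [0.5244, -0.2487, 0.084]
orientation: [0.909, 1.371, -0.907]
contact_force: [-3.2, 0.8, 4.2]
opening: 0.0278
```

Request:
arm_command --travel '[[-0.01,0,-0.02],[-0.015,0,-0.04],[-0.015,0,-0.06],[-0.015,0,-0.07],[-0.015,0,-0.07],[-0.015,0,-0.07]]' --delta_rot '[[0,0,0],[0,0,0],[0,0,0],[0,0,0],[0,0,0],[0,0,0]]'

```text
t: 10.83
tool_pos: [0.5244, -0.2487, 0.0823]
orientation: [0.909, 1.37, -0.907]
contact_force: [-1.7, 2.0, 6.5]
opening: 0.0278
```

Run:
```python
from h import *
s=robot.read_state();print(s['t'],(s['tool_pos']*1000).round(2),s['orientation'].round(4),s['contact_force'].round(2),s['moment'].round(2),s['opening'])
a,d=robot.get_image('scene');b,_=robot.get_image('side')
A=cv2.resize(a[150:260,60:190,::-1],None,fx=4,fy=4,interpolation=cv2.INTER_CUBIC);B=cv2.resize(b[90:180,340:420,::-1],(391,440))
cv2.imwrite('pics/c7.png',np.hstack([A,B])[:,:800])
```

```text
10.8333 [ 524.43 -248.7    82.28] [ 0.9093  1.3702 -0.907 ] [-1.68  2.03  6.47] [0.39 0.62 0.01] 0.027809416947491963
```

View pics/c7.png

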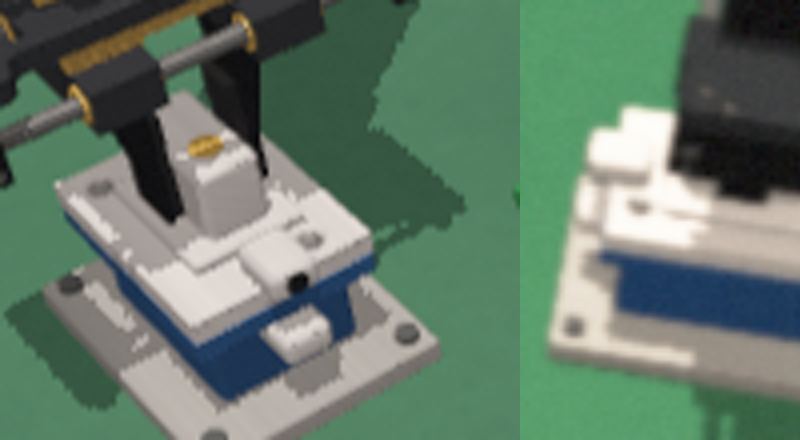

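Request:
arm_command --travel '[[0,0,-0.02],[0,0,-0.03],[0,0,-0.04],[0,0,-0.04],[0,0,-0.04]]' --delta_rot '[[0,0,0],[0,0,0],[0,0,0],[0,0,0],[0,0,0]]'

```text
t: 11.35
tool_pos: [0.5245, -0.2487, 0.0821]
orientation: [0.91, 1.37, -0.906]
contact_force: [-6.0, 2.4, 12.6]
opening: 0.0276
```

The force climbs while z stalls, so the faces have met on at least one side. Next I check the tilt.

Run:
```python
from fit import *
s=robot.read_state();print(s['t'],(s['tool_pos']*1000).round(2),s['contact_force'].round(2),s['moment'].round(2))
R=Ro.from_rotvec(s['orientation']).as_matrix()
print('axis x',R[:,0].round(4),'tilt deg (about tool y, z):',np.degrees([R[2,1],R[2,2]]).round(3),'yaw',np.degrees(np.arctan2(R[1,1],R[0,1])).round(2))
cy,sy=np.cos(np.radians(23)),np.sin(np.radians(23))
for c in ['scene','side','wrist']:
    im,d=robot.get_image(c); W=cloud(c,d) if c!='wrist' else wcloud(d,s)
    p=W-np.array([.5237,-.2488,0]); px=p[...,0]*cy+p[...,1]*sy; py=-p[...,0]*sy+p[...,1]*cy
    mn=im.astype(int).min(-1)
    m=(abs(px)<52)&(abs(px)<.051)&(abs(py)<.037)&((abs(px)>.035)|(abs(py)>.028))&(W[...,2]>.066)&(W[...,2]<.075)&(mn>90)&~((px>.036)&(abs(py)<.014))
    P=np.c_[px[m],py[m],np.ones(m.sum())];z=W[...,2][m]
    k=np.linalg.lstsq(P,z,rcond=None)[0]
    for _ in range(3):
        r=abs(z-P@k)<.0015; k=np.linalg.lstsq(P[r],z[r],rcond=None)[0]
    print(c,m.sum(),'z0 mm',(k[2]*1000).round(2),'tilt deg x,y',np.degrees(k[:2]).round(2))
    if c=='scene':cv2.imwrite('pics/c8a.png',cv2.resize(im[160:260,65:180,::-1],None,fx=6,fy=5.5,interpolation=cv2.INTER_CUBIC))
    if c=='side':cv2.imwrite('pics/c8b.png',cv2.resize(im[100:180,340:425,::-1],None,fx=7,fy=7,interpolation=cv2.INTER_CUBIC))
```

```text
11.35 [ 524.45 -248.65   82.12] [-5.99  2.36 12.58] [0.58 1.15 0.01]
axis x [ 3.2e-03  3.0e-04 -1.0e+00] tilt deg (about tool y, z): [0.177 0.057] yaw 23.01
scene 555 z0 mm 69.21 tilt deg x,y [ 0.   -0.07]
side 304 z0 mm 68.94 tilt deg x,y [-0.13  0.22]
wrist 4609 z0 mm 69.24 tilt deg x,y [-0.05 -0.1 ]
```

View pics/c8a.png

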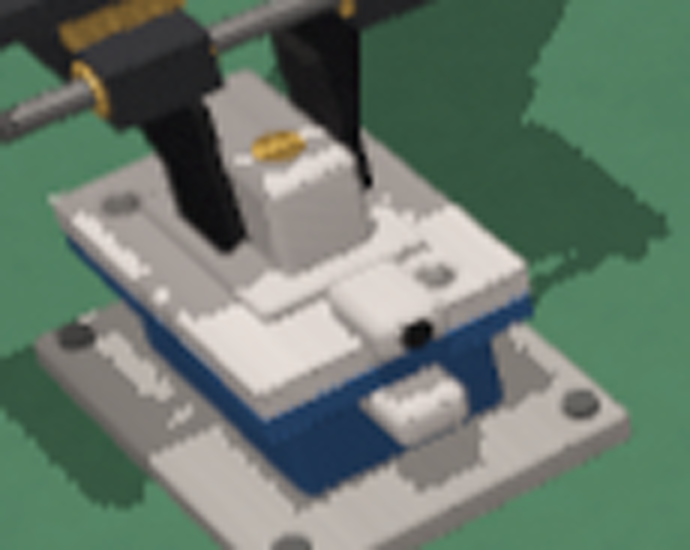

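View pics/c8b.png

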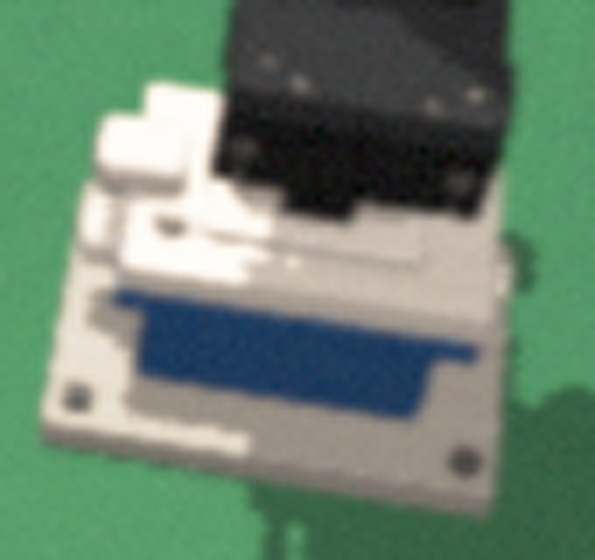

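Request:
arm_command --travel '[[-0.02,0,-0.04],[-0.02,0.005,-0.04],[-0.02,0.005,-0.04],[-0.02,0.005,-0.04],[-0.02,0.005,-0.04],[-0.02,0.005,-0.04]]' --delta_rot '[[0,0,0],[0,0,0],[0,0,0],[0,0,0],[0,0,0],[0,0,0]]'

```text
t: 12.0
tool_pos: [0.5245, -0.2487, 0.0821]
orientation: [0.91, 1.369, -0.906]
contact_force: [-3.5, 2.0, 11.7]
opening: 0.0276
```

Run:
```python
from fit import *
for i in range(3):
    a,_=robot.get_image('scene')
    s=robot.read_state();R=Ro.from_rotvec(s['orientation']).as_matrix()
    print(s['t'],(s['tool_pos']*1000).round(2),s['contact_force'].round(2),s['moment'].round(2),np.degrees([R[2,1],R[2,2]]).round(3),s['opening'])
cv2.imwrite('pics/fin.png',a[...,::-1])
```

```text
12.05 [ 524.45 -248.7    82.12] [-3.38  2.24 11.39] [ 0.59  1.01 -0.  ] [0.252 0.091] 0.027432816780003116
12.1 [ 524.45 -248.64   82.1 ] [-3.51  2.23 10.13] [0.51 0.99 0.02] [0.25  0.087] 0.02767129582155484
12.15 [ 524.45 -248.67   82.1 ] [-3.08  3.97 11.16] [ 0.55  0.94 -0.01] [0.25  0.089] 0.02782822997684844
```

View pics/fin.png

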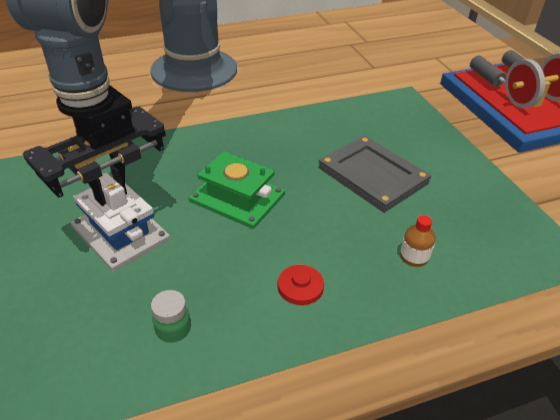

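The tool has tipped about 0.25° with the snout end up, because each call restarts from the measured pose. I level it while pressing slightly harder.

Request:
arm_command --travel '[[-0.01,0.005,-0.045],[-0.01,0.005,-0.05],[-0.01,0.005,-0.05],[-0.01,0.005,-0.05],[-0.01,0.005,-0.05],[-0.01,0.005,-0.05],[-0.01,0.005,-0.05],[-0.01,0.005,-0.05]]' --delta_rot '[[0,0.03,0],[0,0.06,0],[0,0.08,0],[0,0.08,0],[0,0.08,0],[0,0.08,0],[0,0.08,0],[0,0.08,0]]'

```text
t: 12.82
tool_pos: [0.5244, -0.2487, 0.0821]
orientation: [0.908, 1.374, -0.909]
contact_force: [-4.8, 2.8, 14.0]
opening: 0.0275
```

```bash
cat > chk.py <<'E'
from fit import *
cy,sy=np.cos(np.radians(23)),np.sin(np.radians(23))
for c in ['scene','side','wrist','wrist']:
    s=robot.read_state();R=Ro.from_rotvec(s['orientation']).as_matrix()
    im,d=robot.get_image(c); W=cloud(c,d) if c!='wrist' else wcloud(d,s)
    p=W-np.array([.5237,-.2488,0]); px=p[...,0]*cy+p[...,1]*sy; py=-p[...,0]*sy+p[...,1]*cy
    mn=im.astype(int).min(-1)
    m=(abs(px)<.051)&(abs(py)<.037)&((abs(px)>.035)|(abs(py)>.028))&(W[...,2]>.066)&(W[...,2]<.075)&(mn>90)&~((px>.036)&(abs(py)<.014))
    P=np.c_[px[m],py[m],np.ones(m.sum())];z=W[...,2][m]
    k=np.linalg.lstsq(P,z,rcond=None)[0]
    for _ in range(3):
        r=abs(z-P@k)<.0015; k=np.linalg.lstsq(P[r],z[r],rcond=None)[0]
    print(c,'z0',(k[2]*1000).round(2),'tilt',np.degrees(k[:2]).round(2),'|',s['t'].round(2),(s['tool_pos']*1000).round(2),s['contact_force'].round(1),s['moment'].round(2),'tool tilt',np.degrees([R[2,1],R[2,2]]).round(3))
E
python3 chk.py
```

```text
Traceback (most recent call last):
  File "chk.py", line 13, in <module>
    print(c,'z0',(k[2]*1000).round(2),'tilt',np.degrees(k[:2]).round(2),'|',s['t'].round(2),(s['tool_pos']*1000).round(2),s['contact_force'].round(1),s['moment'].round(2),'tool tilt',np.degrees([R[2,1],R[2,2]]).round(3))
                                                                            ^^^^^^^^^^^^
AttributeError: 'float' object has no attribute 'round'
```

```bash
sed -i "s/s\['t'\].round(2)/round(s['t'],2)/" chk.py; python3 chk.py
```

```text
scene z0 69.37 tilt [-0.07  0.39] | 12.87 [ 524.4  -248.66   82.14] [-6.1  2.7 13.4] [0.63 1.09 0.02] tool tilt [-0.055 -0.06 ]
side z0 69.15 tilt [0.04 0.23] | 12.92 [ 524.39 -248.67   82.1 ] [-5.9  3.4 13.5] [0.57 1.14 0.07] tool tilt [-0.06  -0.061]
wrist z0 69.25 tilt [-0.04 -0.04] | 12.97 [ 524.4  -248.65   82.13] [-5.4  3.5 14. ] [0.61 1.16 0.01] tool tilt [-0.056 -0.061]
wrist z0 69.25 tilt [-0.03 -0.04] | 13.02 [ 524.43 -248.68   82.15] [-6.1  4.  15. ] [ 0.6   1.19 -0.02] tool tilt [-0.055 -0.059]
```

```bash
python3 -c "
from workcell import robot
print(robot.finish_job())"
```

```text
the job is handed in; nothing more can be done
None
```

The upper half is on the blue lower half's two dowels, snouts at the same end, and pressed shut. I handed the job in at about 13 s with the gripper still holding it down. I gripped the rib at 45 N, lifted the half from the die and carried it over. Before lowering, I lined its holes up with the dowels using the wrist camera.

**Last checks:**
- **Shut:** The tool stopped moving down at z = 82.1 mm, where I expected the shut position (about 82 mm), while the downward push rose from 6 to about 14 N. The flange top reads 10.1 mm above the blue face as measured earlier; the flange is 10 mm thick.
- **Flat:** The wrist camera shows a flange tilt of 0.05° or less. The tool had tipped to 0.25°, so I levelled it to about 0.06°.
- **Bystanders:** The bottle, flywheel, jar and green look-alike appear unmoved in the last overall picture.

**Disagreements:**
- The scene and side cameras gave 0.2–0.4° of tilt across the width, from far fewer pixels, so I went by the wrist camera.
- All depth readings run about 1 mm low.
- A sideways force of about 6–7 N against the dowels remained, though I nudged the tool to relieve it.

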